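# Seal the pan's lid along its snap tabs

### The job

Seal the lid of the deep pan: with the fingertips, run along its edge and press the seven snap tabs down one after another, from the tab at the left end of the near side, round the right-hand corner, to the tab beside the round vent valve, so that the air is driven out there. Press each tab well down but gently, without lifting, tipping or shifting the pan, and leave the other things alone.

Things in the scene. Friction and masses are not known exactly. Their poses are not given: they have to be found in the camera images.
- pan: deep steel pan (loose, about 1.9 kg with lid), 326x177x152 mm, closed by a clear lid with a white rim, 344x200 mm, top 155 to 157 mm above the table. Origin: centre of its underside. z up; its +x points about to the robot's left, +y towards the robot. Seven equal grey snap tabs, 52x22 mm, lie on the lid's edge: 1 to 5 along the near long side, 58 mm apart; 6 and 7 on the right short side, 60 mm apart.
- vent (a point): top of the round grey vent valve on the lid beside tab 7, 22 mm across; it stands 9 mm above the lid, lower than the pressed tabs
- tab_1_top (a point): middle of the top of snap tab 1 (the first, at the left end of the near side); moves with the tab. 16 mm flat, then an 18 mm ramp falling 9 mm to either end: a finger kept at the pressed height slides on to the next tab. Its x axis lies along the row.
- tab_1 (a joint): how far tab 1 is pressed down, m: 0 standing up (top 173 mm above the table), 0.008 at its hard stop (165 mm). It gives way at about 2 N and stays where it is left; no spring.
- tab_2_top (a point): middle of the top of snap tab 2 (number 2 in the order); moves with the tab. 16 mm flat, then an 18 mm ramp falling 9 mm to either end: a finger kept at the pressed height slides on to the next tab. Its x axis lies along the row.
- tab_2 (a joint): how far tab 2 is pressed down, m: 0 standing up (top 173 mm above the table), 0.008 at its hard stop (165 mm). It gives way at about 2 N and stays where it is left; no spring.
- tab_3_top (a point): middle of the top of snap tab 3 (number 3 in the order); moves with the tab. 16 mm flat, then an 18 mm ramp falling 9 mm to either end: a finger kept at the pressed height slides on to the next tab. Its x axis lies along the row.
- tab_3 (a joint): how far tab 3 is pressed down, m: 0 standing up (top 173 mm above the table), 0.008 at its hard stop (165 mm). It gives way at about 2 N and stays where it is left; no spring.
- tab_4_top (a point): middle of the top of snap tab 4 (number 4 in the order); moves with the tab. 16 mm flat, then an 18 mm ramp falling 9 mm to either end: a finger kept at the pressed height slides on to the next tab. Its x axis lies along the row.
- tab_4 (a joint): how far tab 4 is pressed down, m: 0 standing up (top 173 mm above the table), 0.008 at its hard stop (165 mm). It gives way at about 2 N and stays where it is left; no spring.
- tab_5_top (a point): middle of the top of snap tab 5 (number 5 in the order); moves with the tab. 16 mm flat, then an 18 mm ramp falling 9 mm to either end: a finger kept at the pressed height slides on to the next tab. Its x axis lies along the row.
- tab_5 (a joint): how far tab 5 is pressed down, m: 0 standing up (top 173 mm above the table), 0.008 at its hard stop (165 mm). It gives way at about 2 N and stays where it is left; no spring.
- tab_6_top (a point): middle of the top of snap tab 6 (number 6 in the order); moves with the tab. 16 mm flat, then an 18 mm ramp falling 9 mm to either end: a finger kept at the pressed height slides on to the next tab. Its x axis lies along the row.
- tab_6 (a joint): how far tab 6 is pressed down, m: 0 standing up (top 173 mm above the table), 0.008 at its hard stop (165 mm). It gives way at about 2 N and stays where it is left; no spring.
- tab_7_top (a point): middle of the top of snap tab 7 (the last, on the right side farthest from the robot, beside the vent valve); moves with the tab. 16 mm flat, then an 18 mm ramp falling 9 mm to either end: a finger kept at the pressed height slides on to the next tab. Its x axis lies along the row.
- tab_7 (a joint): how far tab 7 is pressed down, m: 0 standing up (top 173 mm above the table), 0.008 at its hard stop (165 mm). It gives way at about 2 N and stays where it is left; no spring.
- ramekin_salt: small cream ramekin, 66 mm across, 38 mm high, standing on the lid between the tabs and the far side; origin centre of underside. To be left alone.
- bench_scraper: bench scraper lying left of the pan, 98x126x14 mm; origin centre of underside. To be left alone.
- carrot_1: carrot lying at the front left, 181 mm long; origin centre of underside. To be left alone.
- tub_1: small pot with a film lid, left of the pan, 72 mm across, 71 mm high; origin centre of underside. To be left alone.
- bowl_2: steel bowl behind the pan, 144 mm across, 54 mm high; origin centre of underside. To be left alone.
- tin_2: low tin right of the pan, 75 mm across, 58 mm high; origin centre of underside. To be left alone.
- ramekin_pepper: small ramekin at the right, 66 mm across, 38 mm high; origin centre of underside. To be left alone.

How it is judged:
By the outcome, as a careful person would: the job done as asked, in the order asked, and still so for the second after the job is handed in, with the robot touching nothing.
It also fails if it takes over 51 s, if anything falls off the work surface, if the arm or the gripper's body presses on something with over 40 N, if the wrist force passes 120 N, or if a joint passes its speed limit or range.

### The arm

A 6-joint arm with a two-finger parallel gripper is mounted at the origin on a cart in front of the work surface, level with it; the furniture and walls round the work are solid. World frame = base frame: x ahead of the robot, y to its left, z up, the work surface at z = 0. Lengths are in mm, angles in rad, forces in N, time in s.
With the tool pointing down it reaches from about 350 to 875 mm from the base axis. Payload 4.2 kg.
Tool frame: the origin (TCP) lies midway between the tips of the shut fingers; the grasp point (between the pads) lies 19 mm behind it (arm.tcp_to_grasp is the distance from the TCP to the grasp point, in mm); z points along the fingers, y is the line along which they close (so a half turn about z gives the same grasp; the last joint's range is limited). The gripper opens to 85 mm and grips with 20 to 120 N. Pads are 22 mm wide; open, the fingers measure 114 mm over their backs; the gripper's body (76 mm by 85 mm) begins 54 mm behind the grasp point. The pads swing forward as they close: fully open they stand 13 mm farther back than shut.
Start: joints at [-0.879, 0.385, 0.008, 0, -1.194, -0.259], TCP at [262.146, -567.344, 231.312] pointing down, gripper open.
Joint ranges: [-3.14, 3.14], [-1.21, 2.06], [-1.07, 1.41], [-3.16, 2.05], [-2.99, -0.16], [-3.1, 3.1]. Speed limits (rad/s): [2.79, 2.79, 3.14, 3.14, 3.14, 3.14].

### API

Orientations are given as a unit quaternion [x, y, z, w].
In Python, from bench import arm gives the robot as it stands.
- The arm moves only by the tool arm_command, never from a script. Its argument "rows" is a list of rows, each a list of 2 entries, a list of its own where there are three numbers: the shift along the tool's x, y, z as a fraction of full scale, then the turn, a rotation vector about the tool's x, y, z as a fraction of full scale. In form: [[[x, y, z], [wx, wy, wz]], ...]. A call has 1 to 5 rows; each row is the pose to reach, as a shift and turn from the pose commanded when the call began, along the tool's axes at that moment, turning the shorter way round; what a row does not reach only later rows make up. Full scale, the value 1, is 0.25 m for a shift and 180 degrees for a turn. A row lasts 1/10 s, in which the tool goes at most 50 mm and 8.59 degrees, less where a joint would pass 70% of its speed; a pose out of reach is approached as far as the arm can. A call with a number of a shift or a turn outside -1 to 1 is refused whole. A call with a gripper value outside its range is refused whole. "grip" is the opening, from 0 (shut) to 1 (fully open), set as the call begins (left out, the last holds). The fingers move at their own pace and stop on an object; the grip force is fixed at half the most. Time passes only in rows, so rows that repeat a pose let the fingers close. It gives the time, the measured TCP pose, the force, the opening and the grip force at its end, in the units of the state.
- arm.read_state(): the state, without advancing time (a new reading comes with each control period).
- arm.get_image(name): name is "scene" or "top" or "wrist"; returns (picture, depth): 420x560x3 uint8, blue, green, red; 420x560 float32, mm along the optical axis (not along the pixel's ray), 0 where there is no reading.
- arm.camera_info(name): a dict with "fx", "fy", "cx", "cy" (pixels), "extrinsics" (4x4, takes a point from camera to world coordinates). Camera axes: x right, y down, z forward; pixel columns grow to the right and rows downward; lengths in mm; the calibration is good to about 2 mm. The wrist camera is an equidistant fisheye: a pixel r from the principal point sees the ray r / f radians off the axis. A picture is of the moment at which its call begins: read the wrist's pose just before it. camera_info takes no time and is no camera call; for the wrist camera it gives the pose at the moment of the call.
- arm.job_done(): hands the job in; it is judged then, once.
Trained networks look in the newest picture that a camera, given by its name, has taken for a name from the list of things; names that differ only in an ending like _2 or _b are one class to them, and where a whole thing is asked for, a point or a joint stands for the part that bears it (a point fixed in the world has none). Each returns a list of dicts, best first, with "score" (0 to 1); they miss things now and then, are a little off and sometimes report something else, mostly with a low value. They report only what shows in the picture. A call takes as long as a camera call.
- arm.spot_in(camera, query): "position" ([column, row] in pixels, amid what is visible of it).
The state is a dict: "clock": time; "joints": joint angles; "joint_vel": joint speeds; "joint_efforts": joint torques, N m; "position": TCP position; "ee_rot": TCP orientation; "contact_force": force on the tool from outside, world axes, zero at the start; "wrist_torque": the same for the moment, N m; "gripper_width": finger opening in mm; "grasp_force": force on a finger pad.
Only numpy, scipy, OpenCV 4.12 (cv2) and the standard library are available. Lean on these libraries where they do the work, as an engineer would, in place of code of your own. Each camera call takes 0.05 s, during which the arm holds its last target. There are 200 camera calls.

## Working session

There is one attempt and no reset: what is moved stays moved. The work goes in short steps, Python scripts to look and compute and a tool call to move; the robot and the scene stay as the last step left them, time stands still between calls to the robot, and variables do not carry over. Pictures are saved under pics/ and viewed, at most 10 in all, crops included, and the job is handed in when it is done.

Besides the shell and the picture viewer there is one more tool, called after "Request:" as name([rows], argument=value, ...), one row to a line, values as JSON. arm_command: Moves the arm, as the interface text tells. Shift numbers are shares of 0.25 m and turn numbers shares of 180 degrees, none past 1 either way. Its arguments: {"type":"object","properties":{"rows":{"type":"array","items":{"type":"array"}},"grip":{"type":"number"}},"required":["rows"]}

```bash
mkdir -p pics
cat > h.py <<'E'
import numpy as np, cv2
from bench import arm
def px2w(cam,u,v,z=None,d=None):
    i=arm.camera_info(cam); T=np.array(i["extrinsics"])
    r=np.array([(u-i["cx"])/i["fx"],(v-i["cy"])/i["fy"],1.])
    if d is None:
        w=T[:3,:3]@r; d=(z-T[2,3])/w[2]
    return T[:3,:3]@(r*d)+T[:3,3]
E
python3 - <<'E'
from h import *
s=arm.read_state(); print(s["clock"],s["position"],s["ee_rot"],s["contact_force"])
for c in("scene","top"):
    p,d=arm.get_image(c); cv2.imwrite(f"pics/{c}.png",p); np.save(f"{c}_d.npy",d)
    for k in range(1,8) if c=="top" else [1]:
        for h in arm.spot_in(c,f"tab_{k}_top")[:7]:
            u,v=h["position"]; print(c,k,round(h["score"],2),np.round([u,v]),np.round(px2w(c,u,v,z=173),1))
        if k==1 and c=="top":
            for h in arm.spot_in(c,"vent")[:2]: print("vent",h, px2w(c,*h["position"],z=166).round(1))
E
```

```text
0.0 [ 261.91766952 -566.84441941  230.22909167] [-2.14633220e-01  9.76694124e-01  1.04485444e-03 -2.77847797e-04] [-0.92202879  0.21833557 -0.28681838]
scene 1 0.44 [288. 230.] [449.3  82.1 173. ]
top 1 0.55 [252. 239.] [453.7  62.6 173. ]
vent {'position': [287.1, 209.3], 'score': 0.59} [548.5 -42.9 166. ]
top 4 0.5 [307. 238.] [ 461.  -104.7  173. ]
top 5 0.58 [330. 236.] [ 467.2 -173.8  173. ]
```

View pics/top.png

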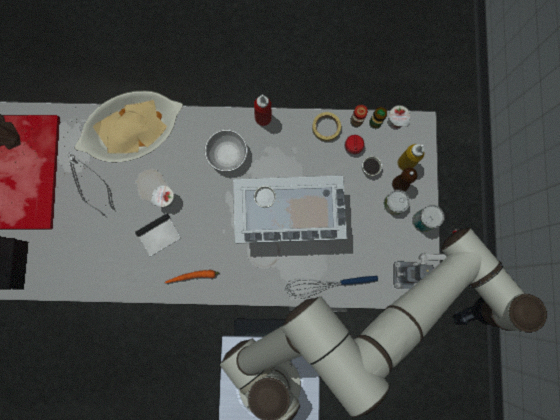

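View pics/scene.png

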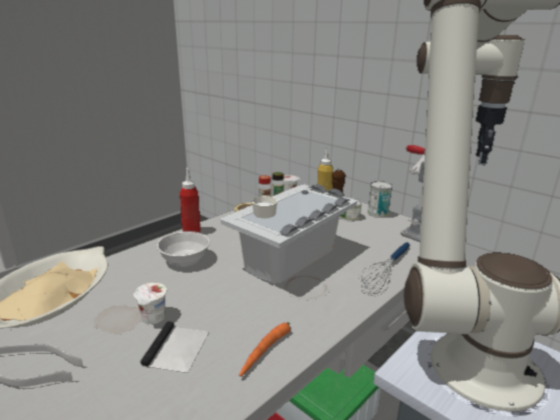

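The top view shows the pan at columns 233–345, rows 177–243. Tabs 1–5 lie along row ~236 (columns ~252–330), tabs 6 and 7 at column ~340 (rows ~215 and 197), and the vent at about (327,193). I'll enlarge the crop and fit a lid rectangle.

Run:
```python
from h import *
p=cv2.imread("pics/top.png")
c=cv2.resize(p[170:250,225:355],None,fx=6,fy=6,interpolation=cv2.INTER_CUBIC); cv2.imwrite("pics/crop.png",c)
d=np.load("top_d.npy"); 
g=np.load("top_d.npy")
i=arm.camera_info("top"); T=np.array(i["extrinsics"]); print(T.round(3),i["fx"])
v,u=np.mgrid[170:250,225:355]; dd=d[170:250,225:355]
r=np.stack([(u-i["cx"])/i["fx"]*dd,(v-i["cy"])/i["fy"]*dd,dd],-1)@T[:3,:3].T+T[:3,3]
m=(dd>0)&(r[...,2]>140)&(r[...,2]<185)
q=r[m][:,:2].astype(np.float32); print(m.sum(),cv2.minAreaRect(q), cv2.boxPoints(cv2.minAreaRect(q)))
t=(r[...,2]>163)&(r[...,2]<182)&m
n,l,st,ce=cv2.connectedComponentsWithStats(t.astype(np.uint8))
for k in range(1,n):
    if st[k,4]>10: print(st[k,4],ce[k]+[225,170],r[l==k].mean(0).round(1))
```

```text
[[ 2.400000e-02 -9.870000e-01  1.590000e-01  2.933670e+02]
 [-1.000000e+00 -2.300000e-02  4.000000e-03 -1.130600e+01]
 [-0.000000e+00 -1.590000e-01 -9.870000e-01  1.743933e+03]
 [ 0.000000e+00  0.000000e+00  0.000000e+00  1.000000e+00]] 520.6069244167163
7024 ((553.1055297851562, -48.33863830566406), (202.29391479492188, 344.40362548828125), 3.389746904373169) [[ 441.95364  117.5813 ]
 [ 462.3174  -226.21976]
 [ 664.25745 -214.25858]
 [ 643.8937   129.54248]]
237 [264.18565401 196.8649789 ] [583.5  28.2 177.6]
105 [339.38095238 196.42857143] [ 591.8 -202.7  170. ]
108 [340.67592593 215.7037037 ] [ 532.  -206.9  169.3]
116 [327.67241379 233.10344828] [ 477.5 -167.5  170.1]
117 [290.46153846 234.83760684] [469.6 -54.6 169.3]
113 [308.65486726 233.92035398] [ 473.7 -109.8  169.8]
103 [252.23300971 236.18446602] [462.8  61.5 168.7]
114 [271.10526316 235.43859649] [466.3   4.2 169.9]
```

View pics/crop.png

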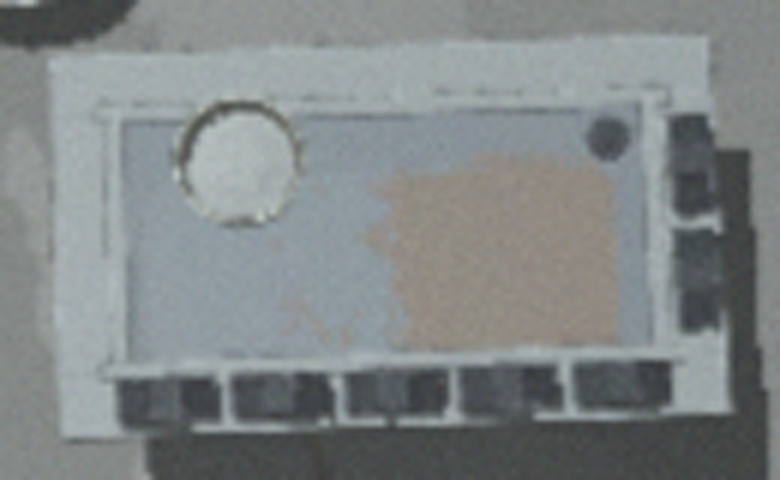

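The lid fits as 202×344 mm at about 3.4° yaw, and depth gives all seven tabs. I'll shut the gripper, align it with the row and move over to tab 1.

Request:
arm_command([
  [[-0.13,0.15,0],[0,0,0.04]],
  [[-0.27,0.3,0],[0,0,0.08]],
  [[-0.4,0.44,0],[0,0,0.119]],
  [[-0.54,0.59,0],[0,0,0.119]],
  [[-0.67,0.74,0],[0,0,0.119]],
], grip=0)

```text
clock: 1.05
position: [336.7, -328.4, 231.5]
ee_rot: [-0.029, 1.0, -0.0, 0.0]
contact_force: [1.4, 0.4, 0.9]
gripper_width: 11.9
grasp_force: 0.0
```

```bash
cat >> h.py <<'E'
from scipy.spatial.transform import Rotation as Ro
o=np.array([441.95,117.58]);e=np.array([.0595,-.9982]);n=np.array([.9982,.0595])
tab={k:o+e*(57.2+57.8*(k-1))+n*17.6 for k in range(1,6)}
tab[6]=o+e*328.8+n*70.7;tab[7]=o+e*328.8+n*130.7;tab['c']=o+e*328.8+n*17.6
def go(k,z):
    s=arm.read_state(); R=Ro.from_quat(s["ee_rot"])
    d=np.r_[tab[k],z]-s["position"]
    print(s["clock"],s["position"].round(1),"F",s["contact_force"].round(2),"R",R.as_matrix().round(3)[:,:2].tolist(),"w",s["gripper_width"])
    print(k,"shift",(R.inv().apply(d)/250).round(4))
if __name__=="__main__":
    import sys; k=sys.argv[1]; go(int(k) if k.isdigit() else k,float(sys.argv[2]))
E
python3 h.py 1 185
```

```text
1.05 [ 336.7 -328.4  231.5] F [1.44 0.35 0.88] R [[-0.998, -0.058], [-0.058, 0.998], [-0.001, -0.0]] w 11.883795001461165
1 shift [-0.5948  1.5275  0.1859]
```

Request:
arm_command([
  [[-0.06,0.18,0],[0,0,0]],
  [[-0.12,0.36,0],[0,0,0]],
  [[-0.18,0.54,0],[0,0,0]],
  [[-0.24,0.72,0],[0,0,0]],
  [[-0.3,0.9,0],[0,0,0]],
])

```text
clock: 1.55
position: [398.1, -99.1, 231.9]
ee_rot: [-0.03, 1.0, 0.0, 0.001]
contact_force: [1.1, 0.4, -0.3]
gripper_width: -0.0
grasp_force: 0.0
```

Request:
arm_command([
  [[-0.075,0.16,0],[0,0,0]],
  [[-0.15,0.32,0],[0,0,0]],
  [[-0.225,0.48,0.04],[0,0,0]],
  [[-0.295,0.628,0.08],[0,0,0]],
  [[-0.295,0.628,0.1],[0,0,0]],
])

```text
clock: 2.05
position: [463.9, 63.7, 205.7]
ee_rot: [-0.032, 0.999, 0.0, 0.0]
contact_force: [-0.6, 0.1, -0.1]
gripper_width: 0.4
grasp_force: 0.0
```

Run:
```python
from h import *
go(1,175)
p,_=arm.get_image("wrist"); cv2.imwrite("pics/w1.png",p)
i=arm.camera_info("wrist");T=np.array(i["extrinsics"])
for k in tab:
    c=T[:3,:3].T@(np.r_[tab[k],173]-T[:3,3]); th=np.arctan2(np.hypot(c[0],c[1]),c[2]); q=i["fx"]*th*c[:2]/np.hypot(c[0],c[1])+[i["cx"],i["cy"]]
    print(k,q.round()); 
    if k!='c': cv2.circle(p,tuple(int(x) for x in q),3,(0,0,255),-1)
cv2.imwrite("pics/w1m.png",p)
```

```text
2.05 [463.9  63.7 205.7] F [-0.61  0.14 -0.07] R [[-0.998, -0.064], [-0.064, 0.998], [-0.001, 0.0]] w 0.4273292201487062
1 shift [ 0.0047 -0.0082  0.1227]
1 [277. 246.]
2 [181. 245.]
3 [100. 242.]
4 [ 37. 238.]
5 [-10. 235.]
6 [-19. 287.]
7 [  2. 339.]
c [-35. 233.]
```

View pics/w1m.png

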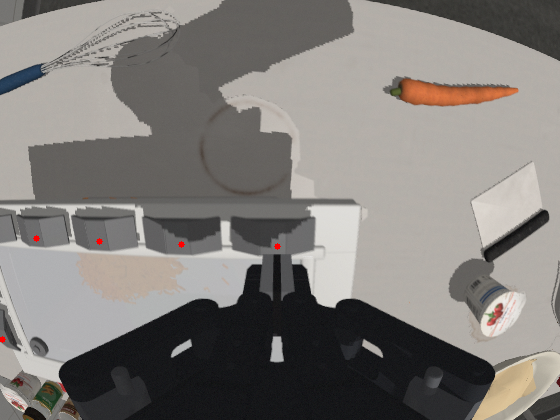

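Run:
```python
import cv2
p=cv2.imread("pics/w1m.png"); cv2.imwrite("pics/w1z.png",cv2.resize(p[195:275,130:330],None,fx=4,fy=4,interpolation=cv2.INTER_CUBIC))
```

```text
(no output)
```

View pics/w1z.png

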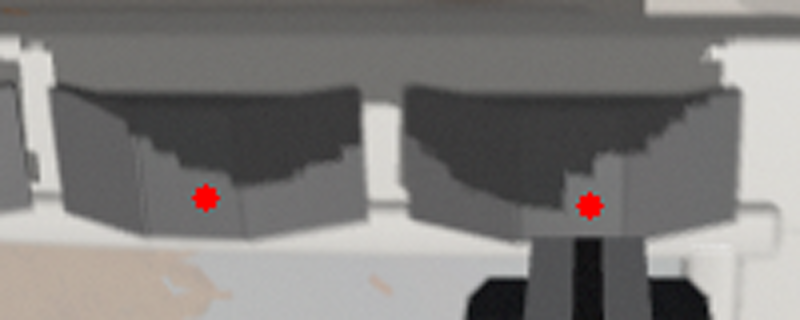

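The dots sit inward of the apparent tab middles, and part of the dark area may be the tabs' near faces. I'll check against the wrist depth.

Run:
```python
from h import *
i=arm.camera_info("wrist");T=np.array(i["extrinsics"]); p,d=arm.get_image("wrist")
print(T.round(3))
v,u=np.mgrid[0:420,0:560]; x=(u-i["cx"]);y=(v-i["cy"]);r=np.hypot(x,y)+1e-9;th=r/i["fx"]
ray=np.stack([np.sin(th)*x/r,np.sin(th)*y/r,np.cos(th)],-1); P=ray*(d/np.maximum(ray[...,2],.05))[...,None]@T[:3,:3].T+T[:3,3]
ok=(d>0)&(th<1.2)
for col in(190,275):
    print(col); 
    for row in range(208,262,3): print(row,P[row,col].round(1),end=' ')
A=P[...,:2]-o; ea=A@e; na=A@n
for k in range(1,6):
    c=57.2+57.8*(k-1)
    m=ok&(abs(ea-c)<26)&(na>-5)&(na<45)&(abs(P[...,2]-171.5)<3)
    if m.sum()>10: print("\n",k,m.sum(),"e",np.percentile(ea[m]-c,[1,99]).round(1),"n",np.percentile(na[m],[1,99]).round(1),"z",np.percentile(P[...,2][m],[50,95]))
print("lid z",np.median(P[270:290,120:180,2]))
```

```text
[[-6.40000e-02  9.54000e-01  2.92000e-01  3.87187e+02]
 [ 9.98000e-01  6.10000e-02  1.80000e-02  5.65430e+01]
 [-1.00000e-03  2.93000e-01 -9.56000e-01  3.48402e+02]
 [ 0.00000e+00  0.00000e+00  0.00000e+00  1.00000e+00]]
190
208 [448.4   5.4 155.8] 211 [450.4   5.3 155.7] 214 [452.2   5.4 156.3] 217 [454.5   5.2 155.5] 220 [456.1   5.4 156.7] 223 [454.7   7.9 166. ] 226 [454.3   9.5 172.2] 229 [455.6   9.8 173.6] 232 [457.3   9.9 174.1] 235 [459.5   9.7 173.4] 238 [461.7   9.5 172.8] 241 [462.9   9.9 174.6] 244 [465.1   9.7 174. ] 247 [467.7   9.2 172.5] 250 [469.8   9.  172.3] 253 [472.    8.9 172. ] 256 [473.2   9.3 173.7] 259 [475.    9.3 174.1] 275
208 [445.1  59.1 155.1] 211 [446.9  59.2 155.8] 214 [448.6  59.4 156.5] 217 [450.7  59.5 156. ] 220 [452.5  59.6 156.4] 223 [451.9  59.6 163.9] 226 [450.8  59.6 172.4] 229 [452.8  59.7 171.8] 232 [454.9  59.8 171.3] 235 [456.7  59.9 171.3] 238 [458.   60.  172.9] 241 [460.2  60.2 172.1] 244 [461.7  60.3 173.1] 247 [464.4  60.4 171.3] 250 [465.5  60.5 173.1] 253 [467.7  60.6 172.5] 256 [451.   59.8 212.4] 259 [451.7  59.9 214. ] 
 1 1706 e [-15.7  17. ] n [ 5.  26.7] z [171.6395119  173.17647164]

 2 1835 e [-17.3  18.2] n [ 5.3 27. ] z [172.44520968 174.0025986 ]

 3 1264 e [-16.3  16.3] n [ 5.4 27.3] z [171.77948648 173.18726695]

 4 917 e [-17.5  17.7] n [ 5.4 27. ] z [172.27456563 173.83593664]

 5 165 e [-20.3  -9.7] n [ 5.9 27.3] z [169.79790748 171.87901571]
lid z 155.7353532539709
```

Request:
arm_command([
  [[0.008,-0.008,0.06],[0,0,0]],
  [[0.008,-0.008,0.11],[0,0,0]],
  [[0.008,-0.008,0.124],[0,0,0]],
  [[0.008,-0.008,0.136],[0,0,0]],
  [[0.008,-0.008,0.144],[0,0,0]],
])

```text
clock: 2.65
position: [460.6, 57.4, 171.0]
ee_rot: [-0.029, 1.0, -0.0, 0.0]
contact_force: [0.2, -0.9, 2.4]
gripper_width: 0.0
grasp_force: 1.0
```

Request:
arm_command([
  [[0,0,0.004],[0,0,0]],
  [[0,0,0.008],[0,0,0]],
  [[0,0,0.012],[0,0,0]],
  [[0,0,0.014],[0,0,0]],
  [[0,0,0.014],[0,0,0]],
])

```text
clock: 3.15
position: [460.8, 58.0, 167.0]
ee_rot: [-0.03, 1.0, 0.0, 0.0]
contact_force: [-0.5, -1.6, 1.2]
gripper_width: 0.3
grasp_force: 0.9
```

```bash
python3 h.py 1 165; python3 h.py 2 165
```

```text
3.15 [460.8  58.  167. ] F [-0.5  -1.63  1.16] R [[-0.998, -0.059], [-0.059, 0.998], [-0.001, 0.0]] w 0.29271197898351126
1 shift [-0.0095  0.0134  0.0079]
3.15 [460.8  58.  167. ] F [-0.5  -1.63  1.16] R [[-0.998, -0.059], [-0.059, 0.998], [-0.001, 0.0]] w 0.29271197898351126
2 shift [-0.0096 -0.2178  0.0079]
```

Request:
arm_command([
  [[-0.003,0.01,0.002],[0,0,0]],
  [[-0.003,0.01,0.004],[0,0,0]],
  [[-0.003,0.01,0.006],[0,0,0]],
  [[-0.003,0.01,0.006],[0,0,0]],
])

```text
clock: 3.55
position: [461.2, 60.8, 165.2]
ee_rot: [-0.03, 1.0, 0.0, 0.0]
contact_force: [-0.0, 1.1, 1.2]
gripper_width: 0.0
grasp_force: 0.5
```

Request:
arm_command([
  [[0,0,0.002],[0,0,0]],
  [[0,0,0.002],[0,0,0]],
])

```text
clock: 3.75
position: [461.2, 60.8, 165.1]
ee_rot: [-0.03, 1.0, 0.0, 0.0]
contact_force: [-1.6, 1.3, 3.7]
gripper_width: 0.1
grasp_force: 1.9
```

Request:
arm_command([
  [[0,0,0.002],[0,0,0]],
  [[0,0,0.002],[0,0,0]],
])

```text
clock: 3.95
position: [461.2, 60.8, 165.0]
ee_rot: [-0.03, 1.0, 0.0, 0.0]
contact_force: [-3.0, 2.4, 7.7]
gripper_width: 0.3
grasp_force: 3.4
```

Run:
```python
from h import *
for k in range(2,8): tab[k]=tab[k]-n*1.0 if k<6 else tab[k]
go(2,164.5)
```

```text
3.95 [461.2  60.8 165. ] F [-3.    2.37  7.71] R [[-0.998, -0.059], [-0.059, 0.998], [-0.001, 0.0]] w 0.2875583218316989
2 shift [-0.0031 -0.2285  0.0021]
```

Request:
arm_command([
  [[0,-0.01,-0.002],[0,0,0]],
  [[0,-0.035,-0.002],[0,0,0]],
  [[0,-0.06,-0.002],[0,0,0]],
  [[0,-0.085,-0.002],[0,0,0]],
  [[-0.001,-0.11,-0.002],[0,0,0]],
])

```text
clock: 4.45
position: [462.5, 32.4, 164.3]
ee_rot: [-0.029, 1.0, 0.0, -0.001]
contact_force: [-0.5, 4.0, 2.0]
gripper_width: -0.2
grasp_force: 1.7
```

Request:
arm_command([
  [[0,-0.025,0],[0,0,0]],
  [[0,-0.05,0],[0,0,0]],
  [[0,-0.075,0],[0,0,0]],
  [[-0.001,-0.1,0],[0,0,0]],
  [[-0.001,-0.12,0],[0,0,0]],
])

```text
clock: 4.95
position: [465.2, 2.5, 165.1]
ee_rot: [-0.029, 1.0, -0.0, 0.0]
contact_force: [-1.0, 2.1, 3.7]
gripper_width: -0.1
grasp_force: 1.8
```

Run:
```python
from h import *
for k in range(1,6): tab[k]=tab[k]-n*1.0
go(2,165);go(3,165)
p,_=arm.get_image("top"); cv2.imwrite("pics/t2.png",p)
a=cv2.imread("pics/top.png");s=(slice(170,250),slice(225,300))
print(cv2.phaseCorrelate(*[cv2.cvtColor(q[172:222,232:330],6).astype(np.float32) for q in(a,p)]))
```

```text
4.95 [465.2   2.5 165.1] F [-1.    2.14  3.67] R [[-0.998, -0.059], [-0.059, 0.998], [-0.001, -0.0]] w -0.07887576212559977
2 shift [-0.0009  0.0051  0.0003]
4.95 [465.2   2.5 165.1] F [-1.    2.14  3.67] R [[-0.998, -0.059], [-0.059, 0.998], [-0.001, -0.0]] w -0.07887576212559977
3 shift [-0.0011 -0.2261  0.0004]
((0.16341021683390267, 0.043626100618297414), 0.44834672050476077)
```

Tab 2 is down and the pan looks still. I'll slide on to tabs 3, 4 and 5.

Request:
arm_command([
  [[0,-0.01,0],[0,0,0]],
  [[0,-0.035,0],[0,0,0]],
  [[0,-0.06,0],[0,0,0]],
  [[0,-0.085,0],[0,0,0]],
  [[0,-0.11,0],[0,0,0]],
])

```text
clock: 5.5
position: [465.6, -25.3, 164.0]
ee_rot: [-0.029, 1.0, -0.0, -0.001]
contact_force: [-0.9, 4.0, 1.0]
gripper_width: -0.4
grasp_force: 1.7
```

Request:
arm_command([
  [[0,-0.025,0],[0,0,0]],
  [[0,-0.05,0],[0,0,0]],
  [[0,-0.075,0],[0,0,0]],
  [[0,-0.1,0],[0,0,0]],
  [[0,-0.118,0],[0,0,0]],
])

```text
clock: 6.0
position: [468.5, -54.4, 165.1]
ee_rot: [-0.029, 1.0, -0.0, 0.0]
contact_force: [0.0, 2.0, 2.9]
gripper_width: 0.1
grasp_force: 1.6
```

Run:
```python
from h import *
for k in range(1,6): tab[k]=tab[k]-n*1.0
go(3,165);go(4,165)
```

```text
6.0 [468.5 -54.4 165.1] F [0.05 1.98 2.93] R [[-0.998, -0.059], [-0.059, 0.998], [-0.001, -0.0]] w 0.13665097449366806
3 shift [-0.0012  0.002   0.0004]
6.0 [468.5 -54.4 165.1] F [0.05 1.98 2.93] R [[-0.998, -0.059], [-0.059, 0.998], [-0.001, -0.0]] w 0.13665097449366806
4 shift [-0.0013 -0.2292  0.0004]
```

Request:
arm_command([
  [[0,-0.01,0],[0,0,0]],
  [[0,-0.035,0],[0,0,0]],
  [[0,-0.06,0],[0,0,0]],
  [[0,-0.085,0],[0,0,0]],
  [[-0.001,-0.11,0],[0,0,0]],
])

```text
clock: 6.5
position: [469.3, -82.1, 164.1]
ee_rot: [-0.029, 1.0, -0.0, -0.001]
contact_force: [-0.6, 2.8, 0.6]
gripper_width: 0.0
grasp_force: 1.8
```

Request:
arm_command([
  [[0,-0.025,0],[0,0,0]],
  [[0,-0.05,0],[0,0,0]],
  [[0,-0.075,0],[0,0,0]],
  [[0,-0.1,0],[0,0,0]],
  [[0,-0.12,0],[0,0,0]],
])

```text
clock: 7.0
position: [472.2, -111.9, 165.1]
ee_rot: [-0.029, 1.0, -0.0, 0.0]
contact_force: [-0.5, 3.2, 3.3]
gripper_width: 0.1
grasp_force: 1.6
```

Request:
arm_command([
  [[0,-0.01,0],[0,0,0]],
  [[0,-0.035,0],[0,0,0]],
  [[0,-0.06,0],[0,0,0]],
  [[0,-0.085,0],[0,0,0]],
  [[-0.001,-0.11,0],[0,0,0]],
])

```text
clock: 7.5
position: [473.1, -139.4, 164.1]
ee_rot: [-0.029, 1.0, -0.0, -0.001]
contact_force: [-0.8, 3.8, 2.2]
gripper_width: -0.1
grasp_force: 1.8
```

Request:
arm_command([
  [[0,-0.025,0],[0,0,0]],
  [[0,-0.05,0],[0,0,0]],
  [[0,-0.075,0],[0,0,0]],
  [[0,-0.1,0],[0,0,0]],
  [[0,-0.12,0],[0,0,0]],
])

```text
clock: 8.0
position: [475.8, -169.3, 165.1]
ee_rot: [-0.029, 1.0, -0.0, 0.0]
contact_force: [-0.1, 1.7, 3.6]
gripper_width: 0.1
grasp_force: 1.6
```

Run:
```python
from h import *
for k in range(1,6): tab[k]=tab[k]-n*1.0
go(5,165);go('c',165);go(6,165)
i=arm.camera_info("wrist");T=np.array(i["extrinsics"]); p,d=arm.get_image("wrist"); cv2.imwrite("pics/w5.png",p)
v,u=np.mgrid[0:420,0:560]; x=(u-i["cx"]);y=(v-i["cy"]);r=np.hypot(x,y)+1e-9;th=r/i["fx"]
ray=np.stack([np.sin(th)*x/r,np.sin(th)*y/r,np.cos(th)],-1); P=ray*(d/np.maximum(ray[...,2],.05))[...,None]@T[:3,:3].T+T[:3,3]
ok=(d>0)&(th<1.3)
A=P[...,:2]-o; ea=A@e; na=A@n
for k,c in((4,57.2+57.8*3),(3,57.2+57.8*2)):
    m=ok&(abs(ea-c)<8)&(na>7)&(na<24)&(abs(P[...,2]-169)<8); print(k,m.sum(),np.median(P[...,2][m]) if m.any() else 0)
for c in(70.7,130.7):
    m=ok&(abs(na-c)<24)&(ea>305)&(ea<350)&(abs(P[...,2]-170)<5)
    if m.sum()>5: print(c,m.sum(),"e",np.percentile(ea[m],[2,98]).round(1),"n",np.percentile(na[m]-c,[2,98]).round(1),P[...,2][m].max())
```

```text
8.0 [ 475.8 -169.3  165.1] F [-0.05  1.71  3.6 ] R [[-0.998, -0.059], [-0.059, 0.998], [-0.001, -0.001]] w 0.06862473777902482
5 shift [ 0.0006 -0.0001  0.0005]
8.0 [ 475.8 -169.3  165.1] F [-0.05  1.71  3.6 ] R [[-0.998, -0.059], [-0.059, 0.998], [-0.001, -0.001]] w 0.06862473777902482
c shift [-0.0035 -0.1617  0.0005]
8.0 [ 475.8 -169.3  165.1] F [-0.05  1.71  3.6 ] R [[-0.998, -0.059], [-0.059, 0.998], [-0.001, -0.001]] w 0.06862473777902482
6 shift [-0.2158 -0.1615  0.0007]
4 820 165.66131358032732
3 543 165.64775462979765
70.7 66 e [336.4 341.7] n [-12.   -5.9] 173.63153320364628
```

View pics/w5.png

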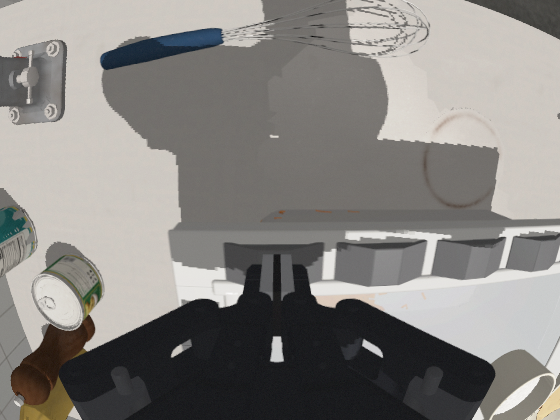

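Request:
arm_command([
  [[0,-0.03,0],[0,0,0]],
  [[0,-0.065,0],[0,0,0]],
  [[0,-0.1,0],[0,0,0]],
  [[0,-0.135,0],[0,0,0]],
  [[-0.002,-0.162,0],[0,0,0]],
])

```text
clock: 8.55
position: [478.1, -210.0, 164.3]
ee_rot: [-0.029, 1.0, 0.0, -0.001]
contact_force: [-0.3, 0.0, 0.4]
gripper_width: 0.2
grasp_force: 0.0
```

Request:
arm_command([
  [[-0.02,0,0],[0,0,0]],
  [[-0.045,0,0],[0,0,0]],
  [[-0.07,0,0],[0,0,0]],
  [[-0.095,0,0],[0,0,0]],
  [[-0.12,0,0],[0,0,0]],
])

```text
clock: 9.05
position: [507.4, -206.9, 164.5]
ee_rot: [-0.03, 1.0, 0.0, -0.002]
contact_force: [-4.4, 0.9, 2.3]
gripper_width: -0.0
grasp_force: 1.8
```

```bash
python3 h.py 6 165
```

```text
9.05 [ 507.4 -206.9  164.5] F [-4.39  0.87  2.26] R [[-0.998, -0.059], [-0.059, 0.998], [0.004, 0.001]] w -0.005458627318220647
6 shift [-0.0985 -0.004  -0.0024]
```

Request:
arm_command([
  [[-0.025,0,0],[0,0,0]],
  [[-0.05,-0.001,0],[0,0,0]],
  [[-0.075,-0.002,0],[0,0,0]],
  [[-0.095,-0.003,0],[0,0,0]],
  [[-0.095,-0.003,0],[0,0,0]],
])

```text
clock: 9.55
position: [534.2, -206.5, 165.1]
ee_rot: [-0.03, 1.0, -0.0, 0.002]
contact_force: [0.9, -0.1, 1.4]
gripper_width: 0.3
grasp_force: 0.5
```

Run:
```python
from h import *
go(6,165);go(7,165)
p,_=arm.get_image("top"); cv2.imwrite("pics/t6.png",p)
a=cv2.imread("pics/top.png")
print(cv2.phaseCorrelate(*[cv2.cvtColor(q[172:235,232:300],6).astype(np.float32) for q in(a,p)]))
```

```text
9.55 [ 534.2 -206.5  165.1] F [ 0.87 -0.09  1.44] R [[-0.998, -0.059], [-0.059, 0.998], [-0.003, -0.001]] w 0.305857207389083
6 shift [0.0085 0.001  0.0005]
9.55 [ 534.2 -206.5  165.1] F [ 0.87 -0.09  1.44] R [[-0.998, -0.059], [-0.059, 0.998], [-0.003, -0.001]] w 0.305857207389083
7 shift [-0.2315  0.001   0.0013]
((-0.229305501473128, 0.5234830617668322), 0.4740847448507945)
```

Request:
arm_command([
  [[-0.003,0,0.002],[0,0,0]],
  [[-0.02,0,0.001],[0,0,0]],
  [[-0.045,0,0],[0,0,0]],
  [[-0.07,0,0],[0,0,0]],
  [[-0.095,0,0],[0,0,0]],
])

```text
clock: 10.1
position: [555.9, -205.2, 165.0]
ee_rot: [-0.029, 1.0, -0.0, -0.001]
contact_force: [-3.4, 0.1, 3.5]
gripper_width: 0.0
grasp_force: 1.9
```

Request:
arm_command([
  [[-0.025,0,0],[0,0,0]],
  [[-0.05,0,0],[0,0,0]],
  [[-0.075,0,0],[0,0,0]],
  [[-0.1,0,0],[0,0,0]],
  [[-0.12,0,0],[0,0,0]],
])

```text
clock: 10.6
position: [584.6, -203.5, 164.4]
ee_rot: [-0.029, 1.0, 0.0, -0.002]
contact_force: [-6.4, -1.1, 4.2]
gripper_width: -0.4
grasp_force: 3.3
```

```bash
python3 h.py 7 165
```

```text
10.6 [ 584.6 -203.5  164.4] F [-6.37 -1.11  4.16] R [[-0.998, -0.059], [-0.059, 0.998], [0.005, 0.0]] w -0.44461379846127724
7 shift [-0.0295  0.0008 -0.0024]
```

Request:
arm_command([
  [[0,0,-0.002],[0,0,0]],
  [[-0.01,0,-0.002],[0,0,0]],
  [[-0.02,0,-0.002],[0,0,0]],
  [[-0.026,0,-0.002],[0,0,0]],
  [[-0.026,0,-0.002],[0,0,0]],
])

```text
clock: 11.1
position: [593.0, -202.8, 165.3]
ee_rot: [-0.03, 1.0, -0.0, 0.001]
contact_force: [0.1, 0.5, -0.6]
gripper_width: -0.1
grasp_force: 0.0
```

```bash
python3 h.py 7 165
```

```text
11.1 [ 593.  -202.8  165.3] F [ 0.07  0.5  -0.61] R [[-0.998, -0.059], [-0.059, 0.998], [-0.001, -0.0]] w -0.10627701372602398
7 shift [0.0041 0.0001 0.0012]
```

Request:
arm_command([
  [[0,0,0.002],[0,0,0]],
  [[0,0,0.003],[0,0,0]],
  [[0,0,0.003],[0,0,0]],
])

```text
clock: 11.4
position: [592.8, -202.9, 165.1]
ee_rot: [-0.03, 1.0, -0.0, 0.001]
contact_force: [-0.3, 1.7, 2.7]
gripper_width: -0.1
grasp_force: 1.2
```

Request:
arm_command([
  [[0,0,-0.06],[0,0,0]],
  [[0,0,-0.2],[0,0,0]],
  [[0.1,-0.2,-0.36],[0,0,0]],
  [[0.25,-0.4,-0.36],[0,0,0]],
  [[0.4,-0.55,-0.36],[0,0,0]],
])

```text
clock: 11.9
position: [519.7, -323.1, 254.4]
ee_rot: [-0.03, 1.0, -0.001, 0.001]
contact_force: [0.5, -1.1, -0.1]
gripper_width: -0.1
grasp_force: 0.0
```

Request:
arm_command([
  [[0.18,-0.09,0],[0,0,0]],
  [[0.36,-0.18,0],[0,0,0]],
  [[0.54,-0.26,0],[0,0,0]],
  [[0.7,-0.35,0],[0,0,0]],
  [[0.7,-0.35,0],[0,0,0]],
])

```text
clock: 12.4
position: [345.6, -421.2, 253.2]
ee_rot: [-0.027, 1.0, 0.0, -0.001]
contact_force: [0.3, -0.3, -0.1]
gripper_width: 0.2
grasp_force: 0.0
```

Run:
```python
from h import *
print(arm.read_state()["position"],arm.read_state()["clock"])
p,d=arm.get_image("top"); cv2.imwrite("pics/tf.png",p)
def an(d):
    i=arm.camera_info("top"); T=np.array(i["extrinsics"])
    v,u=np.mgrid[170:250,225:355]; dd=d[170:250,225:355]
    r=np.stack([(u-i["cx"])/i["fx"]*dd,(v-i["cy"])/i["fy"]*dd,dd],-1)@T[:3,:3].T+T[:3,3]
    q=r[(r[...,2]>140)&(r[...,2]<185)][:,:2].astype(np.float32); print(cv2.minAreaRect(q))
    B=r[...,:2]-o; ea=B@e; na=B@n
    for k in range(1,8):
        t=tab[k]; w=(np.hypot(r[...,0]-t[0],r[...,1]-t[1])<7); print(k,w.sum(),np.median(r[...,2][w]).round(1),end="; ")
    w=(r[...,2]>175)&(r[...,2]<210); print("ram",r[w].mean(0).round(1))
an(np.load("top_d.npy")); an(d)
cv2.imwrite("pics/cropf.png",cv2.resize(p[150:270,210:370],None,fx=5,fy=5,interpolation=cv2.INTER_CUBIC))
```

```text
[ 345.63134205 -421.15640974  253.16405586] 12.4
((553.1055297851562, -48.33863830566406), (202.29391479492188, 344.40362548828125), 3.389746904373169)
1 24 169.7; 2 21 171.6; 3 19 169.8; 4 19 171.8; 5 21 172.1; 6 15 171.6; 7 16 171.9; ram [568.9   3.7 181.6]
((556.254150390625, -49.19602966308594), (201.85711669921875, 344.22955322265625), 6.491380214691162)
1 16 163.5; 2 24 162.5; 3 23 162.8; 4 29 159.9; 5 32 154.1; 6 18 162.6; 7 18 161.8; ram [582.1  27.5 183. ]
```

View pics/cropf.png

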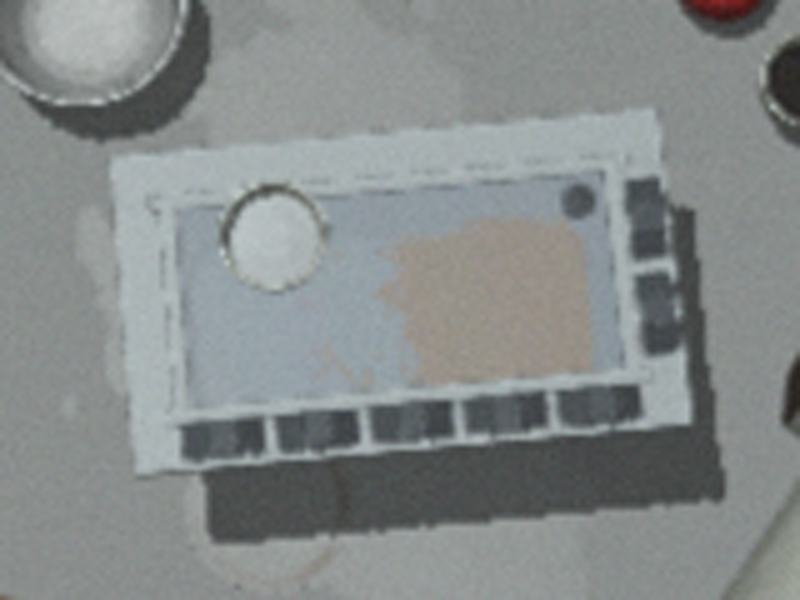

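All seven tabs look pressed, but the last slide on the short side turned the pan about 3° about a pivot on its left. I'll measure this with the fitted pose, then plan a gentle nudge at the far right end to square it back.

Run:
```python
from h import *
p,d=arm.get_image("top"); i=arm.camera_info("top"); T=np.array(i["extrinsics"])
def cloud(dd):
    v,u=np.mgrid[0:420,0:560]
    return np.stack([(u-i["cx"])/i["fx"]*dd,(v-i["cy"])/i["fy"]*dd,dd],-1)@T[:3,:3].T+T[:3,3]
for D in(np.load("top_d.npy"),d):
    r=cloud(D); s=r[170:250,225:355]; s=s[(s[...,2]>140)&(s[...,2]<185)]
    b=cv2.boxPoints(cv2.minAreaRect(s[:,:2].astype(np.float32))); print(b.round(1).tolist())
N=b[1]-b[0] if 0 else None
c,wh,a=cv2.minAreaRect(s[:,:2].astype(np.float32)); a=np.deg2rad(a)
e2=np.array([np.sin(a),-np.cos(a)]);n2=np.array([np.cos(a),np.sin(a)]); o2=np.array(c)-e2*172.1-n2*101
for k in tab:
    q=tab[k]-o; t=o2+e2*(q@e)+n2*(q@n); w=np.hypot(r[...,0]-t[0],r[...,1]-t[1])<7; print(k,t.round(1),np.median(r[...,2][w]).round(1))
print("push pt",o2+e2*328+n2*202,"n2",n2,"e2",e2)
pp=o2+e2*328+n2*225
dx=r[...,:2]-pp; 
for R in(60,100,150): 
    w=(np.hypot(dx[...,0],dx[...,1])<R)&((r[...,:2]-o2)@n2>206); print(R,np.percentile(r[...,2][w],[50,95,100]).round())
```

```text
[[442.0, 117.5999984741211], [462.29998779296875, -226.1999969482422], [664.2999877929688, -214.3000030517578], [643.9000244140625, 129.5]]
[[436.0, 110.19999694824219], [475.20001220703125, -232.3000030517578], [675.5999755859375, -209.39999389648438], [636.4000244140625, 133.10000610351562]]
1 [459.9  55.1] 164.9
2 [466.5  -2.4] 163.2
3 [473.  -59.8] 161.9
4 [ 479.6 -117.2] 162.6
5 [ 486.2 -174.6] 165.5
6 [ 543.5 -208.7] 166.1
7 [ 603.1 -201.9] 166.5
c [ 490.8 -214.8] 154.0
push pt [ 673.88121185 -193.01862986] n2 [0.99351944 0.1136623 ] e2 [ 0.1136623  -0.99351944]
60 [ 0.  7. 14.]
100 [-0.  7. 35.]
150 [ 1. 41. 64.]
```

Request:
arm_command([
  [[-0.15,0.08,0],[0,0,0]],
  [[-0.3,0.16,0],[0,0,0]],
  [[-0.45,0.25,0],[0,0,0]],
  [[-0.6,0.33,0],[0,0,0]],
  [[-0.73,0.41,0],[0,0,0]],
])

```text
clock: 13.0
position: [528.9, -304.0, 252.6]
ee_rot: [-0.031, 1.0, 0.0, -0.0]
contact_force: [0.7, 0.1, 0.8]
gripper_width: 0.2
grasp_force: 0.0
```

Request:
arm_command([
  [[-0.15,0.08,0],[0,0,0]],
  [[-0.3,0.16,0],[0,0,0]],
  [[-0.45,0.25,0],[0,0,0]],
  [[-0.6,0.33,0],[0,0,0]],
  [[-0.73,0.41,0],[0,0,0]],
])

```text
clock: 13.5
position: [704.7, -190.2, 252.1]
ee_rot: [-0.031, 1.0, 0.0, -0.0]
contact_force: [0.8, -0.0, -0.2]
gripper_width: 0.1
grasp_force: 0.0
```

Run:
```python
from h import *
tab['p']=np.array([697.,-193.]); go('p',130)
```

```text
13.5 [ 704.7 -190.2  252.1] F [ 0.76 -0.05 -0.17] R [[-0.998, -0.062], [-0.062, 0.998], [0.001, 0.0]] w 0.1323439749978228
p shift [ 0.0312 -0.0092  0.4883]
```

Request:
arm_command([
  [[0,-0.01,0.15],[0,0,0]],
  [[0,-0.01,0.3],[0,0,0]],
  [[0,-0.01,0.42],[0,0,0]],
  [[0,-0.01,0.48],[0,0,0]],
  [[0.02,-0.01,0.48],[0,0,0]],
])

```text
clock: 14.0
position: [696.9, -194.8, 129.6]
ee_rot: [-0.03, 1.0, 0.0, -0.003]
contact_force: [-0.8, 0.7, -0.1]
gripper_width: 0.2
grasp_force: 0.0
```

Request:
arm_command([
  [[0.01,0,0],[0,0,0]],
  [[0.02,0,0],[0,0,0]],
  [[0.03,0,0],[0,0,0]],
  [[0.04,0,0],[0,0,0]],
  [[0.048,0,0],[0,0,0]],
])

```text
clock: 14.5
position: [685.5, -197.0, 134.0]
ee_rot: [-0.029, 1.0, -0.0, 0.001]
contact_force: [0.3, 0.0, 0.6]
gripper_width: -0.2
grasp_force: 0.0
```

Request:
arm_command([
  [[0.004,0,0],[0,0,0]],
  [[0.008,0,0],[0,0,0]],
  [[0.012,0,0],[0,0,0]],
  [[0.012,0,0],[0,0,0]],
])

```text
clock: 14.9
position: [683.5, -197.0, 133.2]
ee_rot: [-0.03, 1.0, -0.0, 0.001]
contact_force: [2.3, 0.1, -0.9]
gripper_width: -0.1
grasp_force: 1.3
```

Request:
arm_command([
  [[0.007,0,0],[0,0,0]],
  [[0.014,0,0],[0,0,0]],
  [[0.021,0,0],[0,0,0]],
  [[0.028,0,0],[0,0,0]],
  [[0.034,0,0],[0,0,0]],
])

```text
clock: 15.4
position: [676.4, -198.7, 134.0]
ee_rot: [-0.03, 1.0, -0.001, 0.003]
contact_force: [6.0, -3.7, -2.0]
gripper_width: 0.0
grasp_force: 3.0
```

```bash
cat > m.py <<'E'
from h import *
s=arm.read_state();print(s["clock"],s["position"].round(1),s["contact_force"].round(1))
i=arm.camera_info("top"); T=np.array(i["extrinsics"]); v,u=np.mgrid[0:420,0:560]
def fr(D,name):
    r=np.stack([(u-i["cx"])/i["fx"]*D,(v-i["cy"])/i["fy"]*D,D],-1)@T[:3,:3].T+T[:3,3]
    na=(r[...,:2]-o)@n; ea=(r[...,:2]-o)@e
    def edge(m,ax):   # per-bin extreme of near/left lid edge, line fit
        pts=[]
        for b in (range(15,330,6) if ax=='n' else range(20,190,6)):
            w=m&(abs((ea if ax=='n' else na)-b)<3)
            if w.any(): pts.append((b,np.percentile((na if ax=='n' else ea)[w],3)))
        pts=np.array(pts); return np.polyfit(*pts.T,1)
    m=(r[...,2]>145)&(r[...,2]<185)&(na>-25)&(na<230)&(ea>-25)&(ea<370)
    a=edge(m&(na<60),'n'); b=edge(m&(ea<60),'e')
    print(name,"near edge slope deg",np.rad2deg(np.arctan(a[0])).round(2),"n@e=20,172,328",np.polyval(a,[20,172,328]).round(1),"left edge e@n=100",np.polyval(b,100).round(1))
fr(np.load("top_d.npy"),"before")
p,d=arm.get_image("top"); fr(d,"now")
E
python3 m.py
```

```text
15.4 [ 676.4 -198.7  134. ] [ 6.  -3.7 -2. ]
before near edge slope deg 0.01 n@e=20,172,328 [2.5 2.5 2.5] left edge e@n=100 2.7
now near edge slope deg 0.96 n@e=20,172,328 [1.5 4.1 6.7] left edge e@n=100 3.5
```

Most of the turn is undone and about 4 mm remains at the right end. I'll push a little further.

Request:
arm_command([
  [[0.005,0,0],[0,0,0]],
  [[0.009,0,0],[0,0,0]],
  [[0.013,0,0],[0,0,0]],
  [[0.016,0,0],[0,0,0]],
  [[0.016,0,0],[0,0,0]],
])

```text
clock: 15.95
position: [672.7, -199.2, 134.3]
ee_rot: [-0.03, 1.0, -0.001, 0.003]
contact_force: [6.3, -4.5, -0.5]
gripper_width: 0.1
grasp_force: 2.9
```

```bash
python3 m.py
```

```text
15.95 [ 672.7 -199.2  134.3] [ 6.3 -4.5 -0.5]
before near edge slope deg 0.01 n@e=20,172,328 [2.5 2.5 2.5] left edge e@n=100 2.7
now near edge slope deg 0.27 n@e=20,172,328 [1.8 2.6 3.3] left edge e@n=100 3.7
```

Request:
arm_command([
  [[-0.03,0,0],[0,0,0]],
  [[-0.08,0,0],[0,0,0]],
  [[-0.08,0,-0.15],[0,0,0]],
  [[-0.08,0,-0.3],[0,0,0]],
  [[-0.08,0,-0.45],[0,0,0]],
])

```text
clock: 16.5
position: [689.2, -196.3, 245.9]
ee_rot: [-0.03, 1.0, 0.0, -0.002]
contact_force: [0.5, 0.1, 0.7]
gripper_width: 0.1
grasp_force: 0.0
```

Request:
arm_command([
  [[0.12,0,-0.02],[0,0,0]],
  [[0.25,0,-0.02],[0,0,0]],
  [[0.38,0,-0.02],[0,0,0]],
  [[0.38,0,-0.02],[0,0,0]],
  [[0.38,0,-0.02],[0,0,0]],
])

```text
clock: 17.0
position: [594.6, -202.1, 251.0]
ee_rot: [-0.029, 1.0, 0.0, -0.0]
contact_force: [0.1, -0.2, 0.1]
gripper_width: -0.1
grasp_force: 0.0
```

```bash
cat > w.py <<'E'
from h import *
s=arm.read_state();print(s["position"])
i=arm.camera_info("wrist");T=np.array(i["extrinsics"]); p,d=arm.get_image("wrist"); cv2.imwrite("pics/wf.png",p)
v,u=np.mgrid[0:420,0:560]; x=(u-i["cx"]);y=(v-i["cy"]);r=np.hypot(x,y)+1e-9;th=r/i["fx"]
ray=np.stack([np.sin(th)*x/r,np.sin(th)*y/r,np.cos(th)],-1); P=ray*(d/np.maximum(ray[...,2],.05))[...,None]@T[:3,:3].T+T[:3,3]
ok=(d>0)&(th<1.35)
A=P[...,:2]-o; ea=A@e; na=A@n
for k in range(1,8):
    q=tab[k]-o; m=ok&(abs(ea-q@e)<7)&(abs(na-q@n)<7)&(abs(P[...,2]-168)<15); print(k,m.sum(),np.percentile(P[...,2][m],[10,50,90]).round(1) if m.any() else 0)
m=ok&(abs(ea-280)<12)&(abs(na-85)<25)&(abs(P[...,2]-155)<8); print("lid",np.median(P[...,2][m]))
E
python3 w.py; python3 h.py 7 168; python3 m.py
```

```text
[ 594.62005128 -202.13903734  250.99827156]
1 7 [154.9 155.6 156.3]
2 169 [164.6 165.6 166.5]
3 231 [164.7 165.7 166.7]
4 302 [164.7 165.7 166.6]
5 376 [164.8 165.7 166.6]
6 395 [164.9 165.7 166.6]
7 338 [164.9 165.6 166.4]
lid 155.76331717452288
17.05 [ 595.4 -202.1  250.7] F [ 0.29 -1.06 -0.52] R [[-0.998, -0.059], [-0.059, 0.998], [0.0, 0.0]] w -0.15541407314991526
7 shift [ 0.0137 -0.0022  0.3307]
17.05 [ 595.4 -202.1  250.7] [ 0.3 -1.1 -0.5]
before near edge slope deg 0.01 n@e=20,172,328 [2.5 2.5 2.5] left edge e@n=100 2.7
now near edge slope deg -0.13 n@e=20,172,328 [3.8 3.4 3.1] left edge e@n=100 3.5
```

View pics/wf.png

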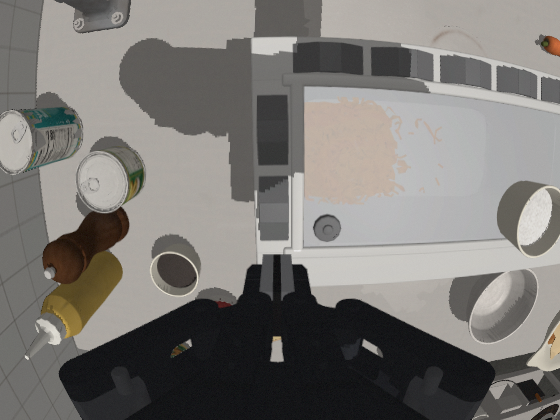

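The wrist depth puts tabs 2–7 level at about 165.6 mm, so they're fully down, and tab 1 reached its hard stop earlier under force. The pan is back within about 1 mm and 0.3°, the ramekin is still on the lid, and the gripper is clear.

```bash
python3 -c "
from bench import arm
print(arm.job_done())"
```

```text
the job is handed in; nothing more can be done
None
```

All seven tabs were pressed fully down in order and the job is handed in; the slide over tabs 6–7 turned the pan about 3° (about 11 mm at the right end), so the "without shifting" condition was broken at that point, and I nudged it back to within about 1 mm.

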